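Pack a range-parts crate in two layers

TASK

Pack the shallow wooden parts crate in layers. First lay the loose steel oven handle, feet down, on the crate's floor beside the one already packed there and lengthwise like it; then lower the plywood divider in by its grip so that it sits level on the four corner blocks above both handles; last, stand the round lidded tub upright on the divider beside the grip. Leave the paper roll, the timber offcut and the can where they are.

Things in the scene. Friction and masses are not known exactly. Their poses are not given: they have to be found in the camera images.
- crate: Shallow open crate of brown wood, fixed to the bench. Outside 220 x 220 x 72 mm high, walls 10 mm, floor top 8 mm above the origin, inside 200 x 200 mm. A 20 x 20 mm block in each inner corner, top 56 mm above the origin, carries the divider. Origin: centre of the underside. A handle already lies along x in the +y half, near y = +50 mm; the -y half is free (middle line y = -50 mm).
- handle: The loose stainless oven handle, standing on two feet on the bench, robot's left. Round bar 150 mm long along its x, 18 mm thick, axis 36 mm above the origin, total height 45 mm; posts 14 x 16 mm at x = -60 and +60 mm, on foot plates 28 x 44 (along y) x 5 mm. Origin: under its middle, at the underside of the feet, z up. About 0.3 kg.
- packed_handle: An identical handle already standing in the crate's +y half, lengthwise (its x along the crate's x). It stays there. Origin as for the loose handle.
- divider: Plywood board 188 x 188 x 9 mm with an upright wooden grip strip on the middle of its top: 90 mm long along its x, 14 mm thick in y, from 9 to 43 mm above the origin. Starts flat on the bench, strip up, robot's right. Fits the crate with 6 mm to spare on each side; seated, its origin is 56 mm above the crate's. Origin: centre of its underside, z up. 0.25 kg.
- divider_grip (a point): Point on the divider's grip strip, at its middle, 33 mm above the board's underside.
- tub: Upright round tub, grey with a black lid, 60 mm in diameter over the lid (58 below it), 60 mm high, on the bench, robot's left. Origin: centre of its underside, z along its axis. About 0.2 kg. Fits on the divider between the grip strip and the board's edge (50 mm from the strip's middle plane is central there).
- paper_roll: Bystander: standing roll of white paper, 90 mm in diameter, 130 mm high. Origin: centre of its underside.
- offcut: Bystander: timber offcut lying flat, 64 x 200 x 38 mm high, beyond the crate. Origin: centre of its underside.
- can: Bystander: plain metal can, 76 mm in diameter, 100 mm high. Origin: centre of its underside.
Mind the look-alikes: they are no part of the job. Of the things that look like the tub, the smaller one is meant. Leave any red look-alike of the handle alone.

How it is judged:
By the outcome, as a careful person would: the job done as asked, in the order asked, and still so for the second after the job is handed in, with the robot touching nothing.
It also fails if it takes over 72 s, if anything falls off the work surface, if the arm or the gripper's body presses on something with over 40 N, if the wrist force passes 120 N, or if a joint passes its speed limit or range.

ROBOT

A 7-joint arm with a two-finger parallel gripper is mounted at the origin on the work surface. World frame = base frame: x ahead of the robot, y to its left, z up, the work surface at z = 0. Lengths are in m, angles in rad, forces in N, time in s.
With the tool pointing down it reaches from about 0.425 to 0.925 m from the base axis. Payload 6.8 kg.
Tool frame: the origin (TCP) lies on the front face of the gripper's body, between the roots of the fingers; the fingertips stand 73 mm ahead of it and the grasp point (between the pads) lies 54 mm ahead of it (env.nose_length is the distance from the TCP to the fingertips, in m); z points along the fingers, y is the direction in which the jaws open and shut (so a half turn about z gives the same grasp; the last joint's range is limited). The gripper opens to 85 mm and grips with 20 to 120 N. Pads are 22 mm wide; open, the fingers measure 114 mm over their backs; the gripper's body (76 mm by 85 mm) begins 54 mm behind the grasp point. The pads swing forward as they close: fully open they stand 13 mm farther back than shut.
Start: joints at [-1.299, 0.477, 0.022, 1.555, -0.011, 1.109, -0.083], TCP at [0.25, 0.627, 0.304] pointing down, gripper open.
Joint ranges: [-2.96, 2.96], [-0.34, 2.1], [-1.41, 1.46], [0.24, 2.44], [-1.37, 4.51], [0.17, 1.92], [-2.96, 2.96]. Speed limits (rad/s): [2.39, 2.39, 3.14, 3.14, 3.14, 3.14, 3.14].

INTERFACE

Orientations are given as a unit quaternion [w, x, y, z].
In Python, from cell import env, kin, camera, calibration, job gives the robot as it stands. The module is installed in compiled form; this text tells all that it offers. Calls block until the motion is done:
- env.reach(position, orientation): joint-space move of the TCP to a pose.
- env.movel(position, velocity=0.15, rot=None, stop_force=None): straight line of the TCP; rot=None keeps the orientation; velocity is the mean speed in m/s. With stop_force (N) it stops when the force on the tool has changed by that much, and returns True; else False.
- env.goto_joints(angles): joint-space move.
- env.grip(opening, f_grip=None): finger opening in m; f_grip is the grip in N (None keeps the last); returns when the fingers have stopped.
- env.dwell(seconds).
- kin.inverse_kinematics(position, orientation): joint angles nearest the present ones, or None.
- env.get_state(): the state.
- camera(name): name is "scene" or "top"; returns (picture, depth): 420x560x3 uint8, blue, green, red; 420x560 float32, m along the optical axis (not along the pixel's ray), 0 where there is no reading.
- calibration(name): a dict with "fx", "fy", "cx", "cy" (pixels), "rvec" (rotation vector, rad) and "tvec" (3), from world to camera coordinates, as OpenCV has them. Camera axes: x right, y down, z forward; pixel columns grow to the right and rows downward; lengths in m; the calibration is good to about 2 mm. A picture is of the moment at which its call begins. calibration takes no time and is no camera call.
A pose or a line that the arm cannot do raises env.PlanningError and nothing moves.
- job.job_done(): hands the job in, once; it reports no verdict.
The state is a dict: "time": time; "qpos": joint angles; "joint_velocities": joint speeds; "joint_torque": joint torques, N m; "tcp_pos": TCP position; "orientation": TCP orientation; "force": force on the tool from outside, world axes, zero at the start; "torque": the same for the moment, N m; "opening": finger opening in m.
Only numpy, scipy, OpenCV 4.12 (cv2) and the standard library are available. Lean on these libraries where they do the work, as an engineer would, in place of code of your own. Each camera call takes 0.05 s, during which the arm holds its last target. There are 200 camera calls.

## Working session

There is one attempt and no reset: what is moved stays moved. The work goes in short steps, each a Python script; the robot and the scene stay as the last script left them, time stands still between calls to the robot, and variables do not carry over. Pictures are saved under pics/ and viewed, about 8 in all and at most 12, crops included, and the job is handed in when it is done.

```bash
mkdir -p pics
cat > h.py <<'E'
import numpy as np, cv2
from cell import env, kin, camera, calibration, job
def shot(n):
    p,d=camera(n); return p,d
def cal(n):
    c=calibration(n); R,_=cv2.Rodrigues(np.array(c["rvec"],float)); return c,R,np.array(c["tvec"],float).ravel()
def cloud(n,d):
    c,R,t=cal(n); v,u=np.mgrid[:d.shape[0],:d.shape[1]]
    P=np.stack([(u-c["cx"])/c["fx"]*d,(v-c["cy"])/c["fy"]*d,d],-1)
    W=(P-t)@R; W[d<=0]=np.nan; return W
def ray(n,u,v,z):
    c,R,t=cal(n); o=-R.T@t; r=R.T@np.array([(u-c["cx"])/c["fx"],(v-c["cy"])/c["fy"],1.]); return o+r*(z-o[2])/r[2]
def proj(n,X):
    c,R,t=cal(n); p=R@np.array(X)+t; return c["fx"]*p[0]/p[2]+c["cx"],c["fy"]*p[1]/p[2]+c["cy"]
E
python3 - <<'E'
from h import *
for n in("scene","top"):
    p,d=shot(n); cv2.imwrite(f"pics/{n}0.png",p); np.save(f"pics/{n}0.npy",d)
    c,R,t=cal(n); print(n,c["fx"],-R.T@t, R[2])
print(env.get_state()["time"],env.get_state()["orientation"],env.get_state()["tcp_pos"])
E
```

```text
scene 387.1023166692083 [1.21377496 0.1480724  0.85221575] [-0.60906607 -0.07518432 -0.78954787]
top 414.67828714023 [0.43302097 0.07006424 1.11047995] [ 0.16313611 -0.01681128 -0.98646033]
0.1 [-1.14293733e-04  1.88780065e-01  9.82019040e-01 -8.24455769e-04] [0.25009987 0.62651302 0.30301611]
```

View pics/scene0.png

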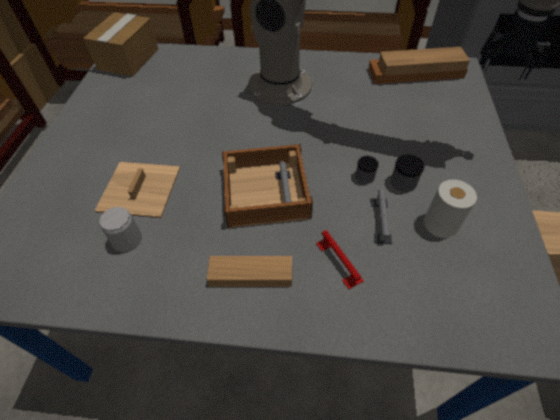

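View pics/top0.png

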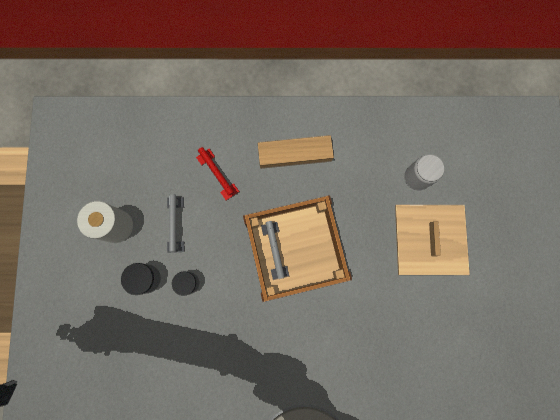

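The scene shows the robot at the far side. In the top view up is +x and left is +y:
- Loose steel handle at top (175,223); the red look-alike at (217,173) stays.
- Black-lidded tubs at top (138,279), larger, and (184,283), smaller. The smaller one is the one meant.
- Crate at (298,248), with the packed handle at (275,250).
- Divider at (433,240).

Next I'll measure from both views and take one confirming crop.

```bash
cat > m.py <<'E'
from h import *
def rect(P): 
    r=cv2.minAreaRect((P[:,:2]*1000).astype(np.float32)); return [np.round(np.array(x),1) for x in r]
def pca(P):
    m=P.mean(0); w,v=np.linalg.eigh(np.cov(P[:,:2].T)); a=v[:,1]; return m,np.degrees(np.arctan2(a[1],a[0]))%180
def near(W,c,r,z0,z1):
    with np.errstate(all='ignore'):
        return W[(np.hypot(W[...,0]-c[0],W[...,1]-c[1])<r)&(W[...,2]>z0)&(W[...,2]<z1)]
E
python3 - <<'E'
from m import *
px=dict(handle=(175,223,.036),tub=(184,283,.06),big=(138,279,.06),crate=(298,248,.06),div=(433,240,.009))
C={k:ray("top",*v) for k,v in px.items()}
for k in C: print(k,C[k].round(3),np.round(proj("scene",C[k])))
for n in("top","scene"):
    W=cloud(n,np.load(f"pics/{n}0.npy")); print("==",n,"bench z",np.nanmedian(near(W,(.62,-.05),.05,-.02,.02)[:,2]).round(4))
    q=near(W,C["handle"],.1,.028,.06); m,a=pca(q); print("handle",m.round(4),a.round(1),rect(q),"top",np.percentile(q[:,2],95).round(4))
    q=near(W,C["tub"],.055,.03,.1);h=np.percentile(q[:,2],90);t=q[q[:,2]>h-.006]; print("tub",rect(t),"top",h.round(4))
    q=near(W,C["big"],.06,.03,.1);h=np.percentile(q[:,2],90);t=q[q[:,2]>h-.006]; print("big",rect(t),"top",h.round(4))
    q=near(W,C["crate"],.18,.064,.085); print("crate",rect(q),"top",np.median(q[:,2]).round(4))
    q=near(W,C["crate"],.09,.002,.014); print("floor z",np.median(q[:,2]).round(4))
    q=near(W,C["div"],.15,.0055,.014); print("board",rect(q),np.median(q[:,2]).round(4))
    q=near(W,C["div"],.07,.03,.06); t=q[q[:,2]>np.percentile(q[:,2],90)-.006];m,a=pca(t); print("strip",m.round(4),a.round(1),rect(t),np.percentile(q[:,2],90).round(4))
    q=near(W,C["crate"],.085,.034,.0535); m,a=pca(q);print("packed",m.round(4),a.round(1),rect(q))
a=cv2.imread("pics/top0.png")[140:310,110:260]; b=cv2.imread("pics/scene0.png")[140:290,320:480]
a=cv2.resize(a,(400,453));b=cv2.resize(b,(400,375)); o=np.zeros((453,800,3),np.uint8);o[:,:400]=a;o[:375,400:]=b;cv2.imwrite("pics/crop.png",o)
E
```

```text
handle [0.579 0.329 0.036] [380. 211.]
tub [0.425 0.296 0.06 ] [367. 162.]
big [0.436 0.411 0.06 ] [408. 168.]
crate [0.51  0.011 0.06 ] [263. 177.]
div [ 0.532 -0.354  0.009] [138. 186.]
== top bench z 0.0065
handle [0.5792 0.3351 0.043 ] 2.0 [array([580.3, 336.2]), array([149.5,  17.3]), np.float64(1.6)] top 0.0477
tub [array([424. , 297.8]), array([57.8, 56.5]), np.float64(89.6)] top 0.0626
big [array([437.4, 407.9]), array([78. , 74.8]), np.float64(89.5)] top 0.0812
crate [array([511.2,  15.6]), array([220. , 228.2]), np.float64(13.0)] top 0.0721
floor z 0.0084
board [array([ 536.6, -367.4]), array([259.7, 260.5]), np.float64(76.6)] 0.0094
strip [ 0.5339 -0.3498  0.0431] 0.0 [array([ 534.2, -349.6]), array([15.5, 88.5]), np.float64(89.4)] 0.0453
packed [0.4968 0.068  0.0502] 12.5 [array([499.8,  68.9]), array([130.8,  17.8]), np.float64(12.2)]
== scene bench z 0.0013
handle [0.5896 0.3364 0.0434] 2.4 [array([581.8, 336.9]), array([151.6,  17.8]), np.float64(2.8)] top 0.0473
tub [array([428.1, 299.1]), array([58.7, 59.6]), np.float64(24.8)] top 0.0625
big [array([440.3, 409.1]), array([75.3, 77. ]), np.float64(65.4)] top 0.081
crate [array([513.5,  17.1]), array([224. , 227.7]), np.float64(12.9)] top 0.0721
floor z 0.0089
board [array([ 536. , -369.3]), array([230.4, 191.3]), np.float64(89.4)] 0.0094
strip [ 0.5387 -0.3481  0.0429] 179.2 [array([ 536.2, -348.3]), array([17.3, 89.9]), np.float64(89.2)] 0.0448
packed [0.5006 0.0688 0.0505] 11.8 [array([498.5,  69.6]), array([126.8,  17.6]), np.float64(12.1)]
```

View pics/crop.png

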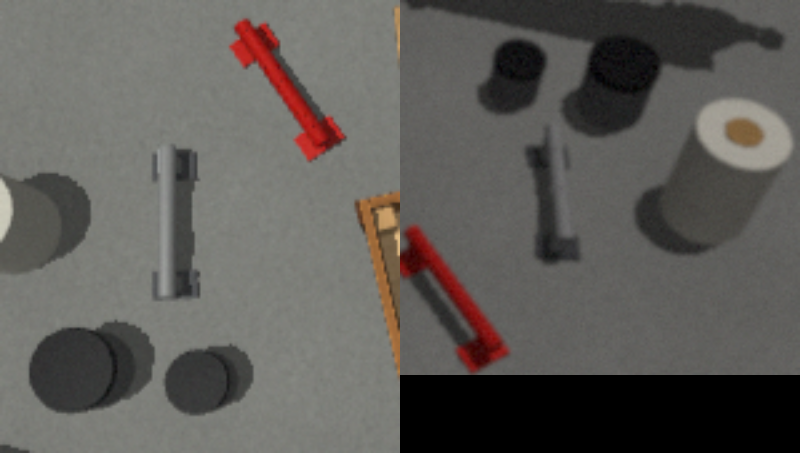

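The crop confirms it. The smaller black-lidded tub is at crop-left (197,380): 58 mm wide and 62 mm high, against 76 x 81 mm for the other. The steel handle is at (168,222), and the red one is left alone. The heights agree with the text. Next: refine the crate's centre and pick the handle.

```bash
cat >> h.py <<'E'
def q(deg):
    t=np.radians((deg+90)/2); return [0.,float(np.cos(t)),float(np.sin(t)),0.]
def st(l=""):
    s=env.get_state(); print(l,"t",round(s["time"],2),"tcp",np.round(s["tcp_pos"],4),"F",np.round(s["force"],1),"open",round(s["opening"],4))
E
python3 - <<'E'
from m import *
for n in("top","scene"):
    W=cloud(n,np.load(f"pics/{n}0.npy")); P=near(W,(.512,.016),.18,.067,.079)
    c=np.array([.512,.0163]); a=np.radians(12.9); R=np.array([[np.cos(a),-np.sin(a)],[np.sin(a),np.cos(a)]])
    L=(P[:,:2]-c)@R*1000
    for i in(0,1):
        for s in(1,-1):
            k=(L[:,i]*s>85)&(abs(L[:,1-i])<90); f=np.polyfit(L[k,1-i],L[k,i],1); print(n,"xy"[i],s,"med",np.median(L[k,i]).round(1),"p5/95",np.percentile(L[k,i],[5,95]).round(1),"slope deg",np.degrees(f[0]).round(2),k.sum())
    H=(near(W,(.499,.069),.09,.045,.0555)[:,:2]-c)@R*1000; H=H[H[:,1]>30];H=H[H[:,1]<75];print("packed",np.median(H,0).round(1),np.percentile(H,[2,98],axis=0).round(1).tolist())
X=(.581,.3365)
env.grip(.045,40)
env.reach([*X,.16],q(92.2)); st("above")
env.movel([*X,.091],.12,stop_force=8); st("down")
env.grip(0.0,60); st("grip")
env.movel([*X,.22],.2); st("up")
p,d=shot("scene"); cv2.imwrite("pics/g1.png",cv2.resize(p[100:300,200:480],(800,571)))
E
```

```text
top x 1 med 103.5 p5/95 [ 98.9 108.3] slope deg -0.05 287
top x -1 med -105.8 p5/95 [-110.5 -101.3] slope deg -0.14 305
top y 1 med 104.6 p5/95 [100. 109.] slope deg 0.17 291
top y -1 med -104.9 p5/95 [-109.9 -100.4] slope deg 0.17 304
packed [ 6.3 54.1] [[-64.0, 45.5], [78.8, 62.6]]
scene x 1 med 108.1 p5/95 [101.6 111.9] slope deg -0.19 304
scene x -1 med -101.6 p5/95 [-108.2  -97.5] slope deg -0.2 224
scene y 1 med 104.9 p5/95 [100.2 110. ] slope deg -0.04 191
scene y -1 med -104.4 p5/95 [-109.2  -99.8] slope deg 0.26 195
packed [15.2 54.1] [[-60.1, 46.1], [82.0, 63.0]]
above t 2.27 tcp [0.5803 0.3383 0.1604] F [ 1.  -0.   0.6] open 0.0452
down t 2.99 tcp [0.5813 0.3368 0.0914] F [0.2 1.  0.9] open 0.0456
grip t 3.36 tcp [0.5816 0.3366 0.0922] F [-1.3 -1.1  6.6] open 0.0159
up t 4.15 tcp [0.5801 0.336  0.2184] F [ 0.5 -0.  -2.8] open 0.0158
```

View pics/g1.png

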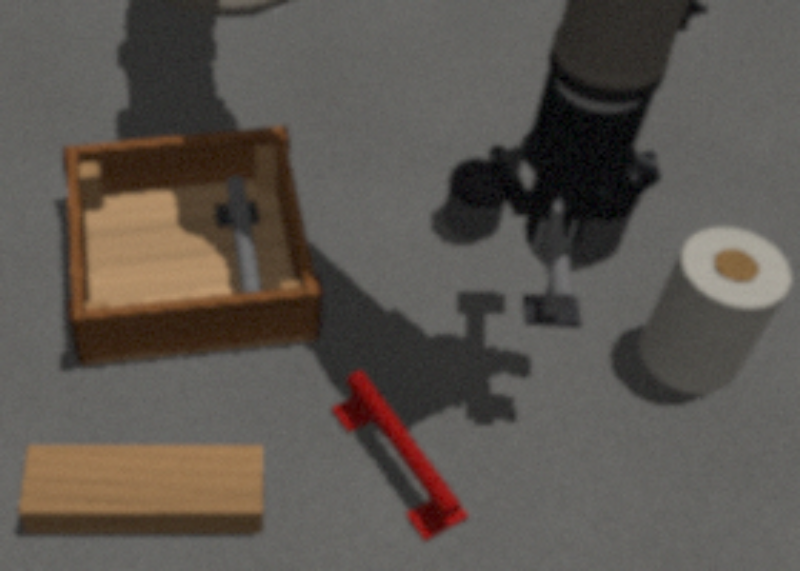

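The handle is lifted level in the jaws: g1 (550,260), with wrist force −2.8 N. The crate centre is confirmed within about 1 mm at (0.512, 0.0165), yaw 12.9°. Now I'll place the handle.

Run:
```python
from m import *
c=np.array([.512,.0165]); a=np.radians(12.9); R=np.array([[np.cos(a),-np.sin(a)],[np.sin(a),np.cos(a)]])
X=c+R@[0,-.05]; print(X)
env.reach([*X,.22],q(102.9)); st("above")
p,d=shot("top");W=cloud("top",d);P=near(W,X,.09,.12,.185);L=(P[:,:2]-c)@R
k=abs(L[:,1]+.05)<.012
for s in(1,-1):
    j=k&(L[:,0]*s>.05); print("held end",s,j.sum(),np.median(P[j,2]).round(4),np.percentile(L[j],[2,98],axis=0).round(4).tolist())
print(env.movel([*X,.125],.15,stop_force=10)); st()
print(env.movel([*X,.096],.04,stop_force=6)); st("down")
env.grip(.04); st("open")
env.movel([*X,.22],.2); st("up")
env.reach([.5355,-.349,.2],q(89.6)); st("div")
p,d=shot("top"); cv2.imwrite("pics/top1.png",p); W=cloud("top",d)
cv2.imwrite("pics/c1.png",cv2.resize(p[180:320,220:380],(640,560)))
P=near(W,X,.09,.0445,.0575); L=(P[:,:2]-c)@R; L=L[abs(L[:,1]+.05)<.02]; print("placed",np.percentile(L,[2,50,98],axis=0).round(4).tolist(), np.degrees(np.polyfit(*L.T,1)[0]))
for s in(1,-1):
    j=(P[:,:2]-c)@R; k=(j[:,0]*s>.04)&(abs(j[:,1]+.05)<.006); print(np.percentile(P[k,2],80).round(4))
```

```text
[ 0.52316251 -0.03223806]
above t 5.59 tcp [ 0.5238 -0.0308  0.22  ] F [-0.1 -0.5 -3.8] open 0.0159
held end 1 2 0.1325 [[0.0691, -0.0387], [0.0715, -0.038]]
  return _methods._mean(a, axis=axis, dtype=dtype,
  ret = ret.dtype.type(ret / rcount)
Traceback (most recent call last):
IndexError: index -1 is out of bounds for axis 0 with size 0
```

The top view is blocked by the arm, so that check can't run there. g1 already showed the handle level, so I carry on with the placing.

Run:
```python
from m import *
c=np.array([.512,.0165]); a=np.radians(12.9); R=np.array([[np.cos(a),-np.sin(a)],[np.sin(a),np.cos(a)]])
X=c+R@[0,-.05]
print(env.movel([*X,.125],.15,stop_force=10)); st()
print(env.movel([*X,.096],.04,stop_force=6)); st("down")
env.grip(.04); st("open")
env.movel([*X,.22],.2); st("up")
env.reach([.5355,-.349,.2],q(89.6)); st("div")
p,d=shot("top"); cv2.imwrite("pics/top1.png",p); W=cloud("top",d)
cv2.imwrite("pics/c1.png",cv2.resize(p[180:320,220:380],(640,560)))
P=near(W,X,.09,.0445,.0575); L=(P[:,:2]-c)@R; k=abs(L[:,1]+.05)<.02; P,L=P[k],L[k]
if len(L)>20:
    print("placed",np.percentile(L,[2,50,98],axis=0).round(4).tolist(), np.degrees(np.polyfit(*L.T,1)[0]))
    print("end heights",[np.percentile(P[L[:,0]*s>.04,2],80).round(4) for s in(1,-1) if (L[:,0]*s>.04).any()])
```

```text
False
 t 6.42 tcp [ 0.5238 -0.032   0.1255] F [ 0.1 -0.5 -2.8] open 0.016
True
down t 7.03 tcp [ 0.523  -0.0322  0.1001] F [-2.2  0.6  7.6] open 0.0161
open t 7.39 tcp [ 0.5222 -0.0322  0.0995] F [0.7 0.5 0.1] open 0.0401
up t 8.14 tcp [ 0.5225 -0.0322  0.2192] F [ 0.5 -0.1 -0.7] open 0.0402
div t 9.35 tcp [ 0.5365 -0.3466  0.1997] F [ 0.1 -0.   0.2] open 0.04
placed [[-0.0735, -0.0579], [-0.0037, -0.0487], [0.0688, -0.041]] -0.08034110981623825
end heights [np.float64(0.0537), np.float64(0.0538)]
```

View pics/c1.png

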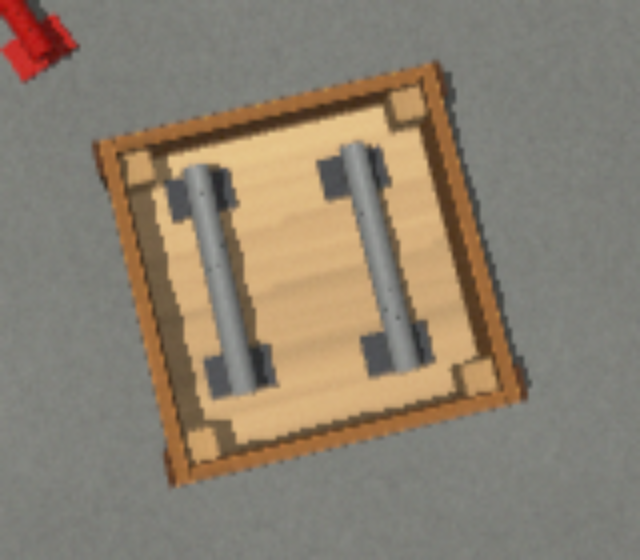

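Both handles lie parallel, feet down, in the crate at c1 (220,280) and (380,255). Bar height is 53.7 mm at both ends. Next is the divider: lift it and hover it over the crate, then check its edges against the crate's before lowering.

```bash
cat >> m.py <<'E'
A=np.radians(12.9); R=np.array([[np.cos(A),-np.sin(A)],[np.sin(A),np.cos(A)]]); C=np.array([.513,.0167])
CC=dict(top=np.array([.5109,.016]),scene=np.array([.5151,.0174]))  # crate centre as each camera sees it
def board(z0,z1):
    for n in("top","scene"):
        p,d=shot(n); W=cloud(n,d); P=near(W,CC[n],.16,z0,z1); L=(P[:,:2]-CC[n])@R*1000; o=[]
        for i in(0,1):
            for s in(1,-1):
                k=(L[:,i]*s>60)&(abs(L[:,1-i])<75)&(L[:,i]*s<115); e=[]
                # per 10 mm slice outermost point -> edge line
                for b in range(-75,75,10):
                    j=k&(L[:,1-i]>=b)&(L[:,1-i]<b+10)
                    if j.sum()>4: e.append((b+5,(L[j,i]*s).max()*s))
                if len(e)>4: e=np.array(e); f=np.polyfit(*e.T,1); o.append(("xy"[i]+"-+"[s>0],round(float(np.median(e[:,1])),1),round(float(np.degrees(f[0])),1)))
        print(n,o,"z quadrants",[float(np.median(P[(L[:,0]*a>30)&(L[:,1]*b>30),2]).round(4)) for a in(1,-1) for b in(1,-1) if ((L[:,0]*a>30)&(L[:,1]*b>30)).any()])
        cv2.imwrite(f"pics/b_{n}.png",p)
E
python3 - <<'E'
from m import *
X=(.5352,-.349)
env.movel([*X,.087],.15,stop_force=8); st("down")
env.grip(0.0,80); st("grip")
env.movel([*X,.2],.2); st("up")
env.reach([*C,.2],q(102.9)); st("above")
env.movel([*C,.175],.1); st("hover")
board(.085,.11)
p,s=[cv2.imread(f"pics/b_{n}.png") for n in("top","scene")]
o=np.hstack([cv2.resize(p[170:330,210:390],(400,356)),cv2.resize(s[110:250,190:350],(400,350))[:,:] if 0 else cv2.resize(s[110:250,190:350],(400,356))]); cv2.imwrite("pics/b1.png",o)
E
```

```text
down t 10.3 tcp [ 0.5358 -0.3493  0.0879] F [ 0.6 -1.   0. ] open 0.0402
grip t 10.65 tcp [ 0.5359 -0.3497  0.0885] F [-0.7  0.4  6.6] open 0.0128
up t 11.37 tcp [ 0.5345 -0.3483  0.1988] F [-0.8  0.5 -3. ] open 0.0124
above t 12.74 tcp [0.5134 0.0151 0.2   ] F [ 0.3 -0.5 -3. ] open 0.0125
hover t 13.14 tcp [0.5129 0.0159 0.1747] F [ 0.2  1.  -1.6] open 0.0125
top [('x+', 94.1, 2.3), ('y+', 93.6, -0.2)] z quadrants [0.0954, 0.0958, 0.096]
scene [('x+', 93.6, 0.4), ('x-', -83.7, 3.4), ('y+', 94.0, 0.1), ('y-', -92.5, -0.6)] z quadrants [0.0962, 0.0963, 0.0967, 0.0966]
```

View pics/b1.png

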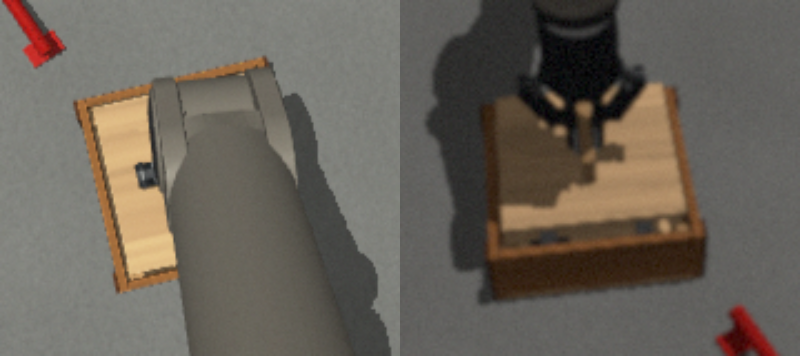

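Board edges against the crate: x+ 94, y+ 94 and y− −92.5 mm, where 94 is ideal. The quadrants are level within 0.6 mm. In b1 the board (590,150) hovers square over the crate, so I lower it.

Run:
```python
from m import *
print(env.movel([*C,.141],.05,stop_force=8)); st("down")
env.grip(.04); st("open")
env.movel([*C,.25],.25); st("up")
env.grip(.085)
env.reach([.427,.298,.2],q(12.9)); st("tub"); print(env.get_state()["qpos"][6])
board(.055,.07)
p,s=[cv2.imread(f"pics/b_{n}.png") for n in("top","scene")]
o=np.hstack([cv2.resize(p[170:330,210:390],(400,356)),cv2.resize(s[110:250,190:350],(400,356))]); cv2.imwrite("pics/b2.png",o)
```

```text
True
down t 13.84 tcp [0.5126 0.0167 0.1444] F [-2.3  0.6  7.4] open 0.0125
open t 14.22 tcp [0.5119 0.0166 0.1438] F [-0.9  1.3 -0. ] open 0.0401
up t 14.79 tcp [0.5129 0.0167 0.2503] F [ 0.1 -0.2 -0.6] open 0.04
tub t 17.1 tcp [0.4274 0.2975 0.2001] F [ 0.3  0.2 -0.3] open 0.0851
-0.382727353814894
top [('x+', 107.2, -1.4), ('x-', -103.8, -0.2), ('y+', 106.1, 0.5), ('y-', -106.4, 0.1)] z quadrants [0.0652, 0.0654, 0.0653, 0.0655]
scene [('x+', 109.1, 0.0), ('x-', -105.8, -0.2), ('y+', 100.4, 0.6), ('y-', -100.1, 0.8)] z quadrants [0.0657, 0.0655, 0.0657, 0.0656]
```

View pics/b2.png

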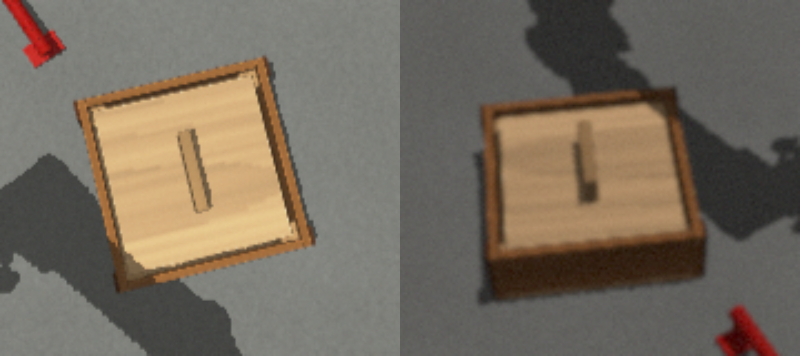

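The divider is seated and level: 65.2–65.7 mm in all quadrants, where 65 is expected. In b2 its strip stands upright at (195,170). Next is the small tub.

Run:
```python
from m import *
T=(.4262,.2985)
env.movel([*T,.087],.12,stop_force=8); st("down")
env.grip(0.0,40); st("grip")
zg=env.get_state()["tcp_pos"][2]
env.movel([*T,.24],.2); st("up")
Y=C+R@[0,-.05]
env.reach([*Y,.24],q(12.9)); st("above")
env.movel([*Y,zg+.085],.15,stop_force=10)
print(env.movel([*Y,zg+.06],.04,stop_force=6)); st("placed")
env.grip(.085); st("open")
env.movel([*Y,.26],.2)
env.reach([.45,.3,.35],q(60)); st("clear")
for n in("top","scene"):
    p,d=shot(n); cv2.imwrite(f"pics/f_{n}.png",p); W=cloud(n,d)
    P=near(W,CC[n]+R@[0,-.05],.05,.115,.135); L=(P[:,:2]-CC[n])@R*1000; print(n,"tub top",np.percentile(P[:,2],[5,50,95]).round(4),[((np.percentile(L[:,i],2)+np.percentile(L[:,i],98))/2).round(1) for i in(0,1)])
    P=near(W,CC[n],.13,.06,.069);L=(P[:,:2]-CC[n])@R*1000;print("board",[float(np.median(P[(L[:,0]*a>30)&(L[:,1]*b>30)&(abs(L)<88).all(1),2]).round(4)) for a in(1,-1) for b in(1,-1)])
p,s=[cv2.imread(f"pics/f_{n}.png") for n in("top","scene")]
cv2.imwrite("pics/f1.png",np.vstack([np.hstack([cv2.resize(p[170:330,210:390],(400,356)),cv2.resize(s[110:250,190:350],(400,356))]),np.hstack([cv2.resize(p,(400,240)),cv2.resize(s,(400,240))])]))
```

```text
down t 18.29 tcp [0.4266 0.2987 0.0876] F [-0.  -0.4 -0.5] open 0.0853
grip t 18.66 tcp [0.4264 0.2987 0.0879] F [-2.4 -0.4  6.8] open 0.0588
up t 19.57 tcp [0.4255 0.2981 0.239 ] F [-0.7 -0.9 -1.4] open 0.0585
above t 20.88 tcp [ 0.5242 -0.0304  0.2396] F [ 0.5  0.2 -1.5] open 0.0584
True
placed t 21.99 tcp [ 0.5237 -0.0321  0.1526] F [-1.  -0.1  6.8] open 0.0584
open t 22.38 tcp [ 0.5236 -0.0318  0.1523] F [-0.4 -0.5 -0.5] open 0.0847
clear t 24.39 tcp [0.4508 0.2982 0.3494] F [ 0.  -0.7 -0.1] open 0.0852
top tub top [0.1221 0.1253 0.1282] [np.float64(0.9), np.float64(-49.4)]
board [0.0654, 0.0652, 0.0654, 0.0653]
scene tub top [0.119  0.1255 0.1279] [np.float64(0.8), np.float64(-49.2)]
board [0.0658, 0.0657, 0.0659, 0.0658]
```

View pics/f1.png

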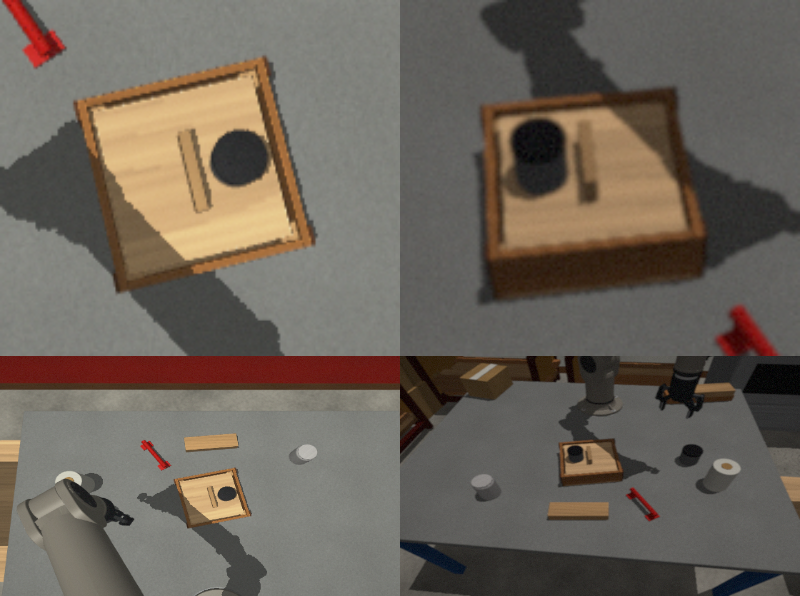

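The tub stands upright beside the grip (f1 (238,157)), the board is still level, and the bystanders are in place. Handing in.

```bash
python3 -c "
from h import *
st(); job.job_done(); print('done')"
```

```text
t 24.49 tcp [0.4509 0.2982 0.3496] F [-0.1  0.6  0.2] open 0.0849
the job is handed in; nothing more can be done
done
```

The crate is packed in the order asked and the job was handed in at 24.5 s, with the arm clear of everything. `job_done` gives no verdict, so the results below are my own camera checks.

- **Handle:** it lies feet down in the crate's −y half, parallel to the packed one. It is 1–2 mm off the middle line, and both ends of the bar measured about 53.7 mm high (53 expected).
- **Divider:** it is seated level on the corner blocks. The board's top measured 65.2–65.9 mm in all four quadrants and both views, before and after the tub went on (65 expected).
- **Tub:** the smaller tub stands upright at 1 mm lengthwise and −49 mm across in the crate frame. Its top is at 125.4 mm (125 expected).
- **Left alone:** the red handle look-alike, larger tub, paper roll, offcut and can appear unmoved in the last pictures.

Checks that failed or disagreed:

- **Handle tilt:** checking the held handle's tilt failed because the arm hid it from the top camera. I relied on a scene picture, then on the measurement after placing.
- **Crate position:** the two cameras differed by about 4 mm on the crate's x position, so I used the mean and compared board to crate within each view.
- **Seated board edges:** the edge numbers after seating were useless because they picked up the crate wall. That check rests on the board heights and the picture.

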